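# Pack the microscope camera and the condenser lens into their foam cutouts

## Task

Pack the microscope camera and the D-shaped condenser lens cell away in the open carry case: press each one fully home, upright, into the foam cutout of its own shape, so that it sits flat on the cutout's floor and is held by the foam. Do not put the fingers on the bare glass of the lens: press it by its sides or rim. Leave the other things on the worktop where they are.

Things in the scene. Friction and masses are not known exactly. Their poses are not given: they have to be found in the camera images.
- case: Open dark grey hard carry case with charcoal foam; heavy, does not move. Base 200 x 310 mm (x, y), outer rim 46 mm high; origin under the middle of the base, at table height. Its x axis points from the carrying handle (front) to the hinges and the lid, which lies folded right back on the table (28 mm tall, from x = 109 to 309 mm).
- foam_top (a point): Middle of the foam's upper face, 40 mm above the table, axes as the case's. On its +y side is an oblong cutout with a notch, on its -y side a D-shaped cutout; both empty, 14 mm deep, with flat rigid floors. In each, two soft foam lips with sloping tops yield only to a straight push (about 6 to 15 N, felt from 4 mm depth on) and then hold by friction; weight alone does not seat a thing.
- camera_cutout (a point): Centre of the floor of the oblong cutout, 26 mm above the table, axes as the case's, 80 mm from foam_top in case +y. The cutout is 69 x 49 mm (x, y); at its +x end a notch 23 mm wide (y) runs on for 12 mm. The soft lips are on its two long sides, 40 mm apart, for the 44 mm wide camera.
- camera_notch (a point): On the same floor, in the notch, 38 mm from camera_cutout along case +x. The camera's plug (camera_plug) belongs at this point.
- lens_cutout (a point): Centre of the arc of the D-shaped cutout, on its floor, 26 mm above the table, axes as the case's, 80 mm from foam_top in case -y. Arc radius 29.5 mm; the flat wall lies 22.5 mm from the centre towards case +x. The soft lips are at its +y and -y sides, 50 mm apart, for the 54 mm wide lens cell.
- lens_cutout_flat (a point): On the same floor, 20 mm from lens_cutout along case +x, just inside the flat wall. The middle of the lens cell's flat (lens_flat) belongs at this point.
- camera: Microscope camera: bare aluminium block 64 x 44 x 34 mm (x, y, z), 0.14 to 0.22 kg, upright; origin at the centre of the block's underside. A black plug 18 mm wide, 20 mm tall sticks out 12 mm at its +x end; a black dust cap 31 mm across, 8 mm tall, is on top. Foot bevelled 1.5 mm. Can be gripped across y. Home, its upper 20 mm stand out of the foam.
- camera_plug (a point): Under the camera's plug, at the height of the underside, 38 mm from the camera's origin along its +x.
- lens: Condenser lens cell: black D-shaped disc, 27 mm radius, with one flat 20 mm from the centre towards its +x; wall 34 mm tall, 0.12 to 0.19 kg with the glass, upright; origin at the arc's centre on the underside. Foot bevelled 1.5 mm. Can be gripped across y (54 mm, parallel to the flat). Home, its upper 20 mm stand out of the foam.
- lens_flat (a point): Middle of the lens cell's flat, at the height of the underside, 20 mm from the cell's origin along its +x.
- lens_glass: The bare glass dome on top of the lens cell, 32 mm across, 6 mm tall; origin at the centre of its foot, 34 mm above the cell's underside and 2 mm off the cell's axis, away from the flat. Not to be pressed by the fingers.
- plain_lens: Bystander: small plain round lens cell, 44 mm across and 25 mm tall; it does not belong in this case. Origin under its middle.
- dish: Bystander: lidded culture dish, 90 mm across, 16 mm tall. Origin under its middle.
- reagent: Bystander: amber glass bottle, 44 mm across, 85 mm tall. Origin under its middle.
- eyepiece: Bystander: black eyepiece standing on its tube, up to 38 mm across, 52 mm tall. Origin under its middle.
- slide_box: Bystander: pale plastic slide box, 85 x 105 x 34 mm. Origin under its middle.
- marker: Bystander: white marker pen with black cap, about 135 x 13 x 13 mm, lying.
- driver: Bystander: screwdriver, 150 mm long, lying.

How it is judged:
By the outcome, as a careful person would: the job done as asked, in the order asked, and still so for the second after the job is handed in, with the robot touching nothing.
It also fails if it takes over 58 s, if anything falls off the work surface, if the arm or the gripper's body presses on something with over 40 N, if the wrist force passes 120 N, or if a joint passes its speed limit or range.

## Robot

A 6-joint arm with a two-finger parallel gripper is mounted at the origin on the work surface. World frame = base frame: x ahead of the robot, y to its left, z up, the work surface at z = 0. Lengths are in m, angles in rad, forces in N, time in s.
With the tool pointing down it reaches from about 0.375 to 0.9 m from the base axis. Payload 3.1 kg.
Tool frame: the origin (TCP) lies between the finger pads; the fingertips stand 17 mm ahead of it and the grasp point (between the pads) lies 2 mm behind it; z points along the fingers, y is the line along which they close (so a half turn about z gives the same grasp; the last joint's range is limited). The gripper opens to 85 mm and grips with 20 to 120 N. Pads are 22 mm wide; open, the fingers measure 114 mm over their backs; the gripper's body (76 mm by 85 mm) begins 54 mm behind the grasp point. The pads swing forward as they close: fully open they stand 13 mm farther back than shut.
Start: joints at [1.167, 0.527, 1.433, -0, 1.181, -0.178], TCP at [0.14, 0.609, 0.248] pointing down, gripper open.
Joint ranges: [-3.08, 3.08], [-0.75, 2.2], [0.22, 2.44], [-1.43, 4.57], [0, 2.65], [-2.85, 2.85]. Speed limits (rad/s): [2.79, 2.79, 3.14, 3.14, 3.14, 3.14].

## Interface

Orientations are given as a unit quaternion [x, y, z, w].
In Python, from station import sense, vision, order gives the robot as it stands.
- The arm moves only by the shell command python3 -m crank 'ROWS' [OPENING] [FORCE]. ROWS is JSON, a list of rows, each an object with "dp": the shift along the world's x, y, z in units of 30 mm (1.0 is 30 mm), a list of three; "angular": the turn, a rotation vector about the world's x, y, z in degrees, a list of three. In form: [{"dp": [dx, dy, dz], "angular": [ax, ay, az]}, ...]. A call has 1 to 20 rows; each row shifts and turns the commanded pose from where the row before left it; what a row does not reach is not made up. A row lasts 1/10 s, in which the tool goes at most 50 mm and 8.59 degrees, less where a joint would pass 70% of its speed; a pose out of reach is approached as far as the arm can. A call is refused whole if a number of a shift passes 1 or a number of a turn 8.59, either way. A call with a gripper value outside its range is refused whole. OPENING is the closure, from 0 (fully open) to 1 (shut), set as the call begins (- or left out, the last holds). The fingers move at their own pace and stop on an object; FORCE is the grip in N (left out, the last holds). Time passes only in rows, so rows that do not move let the fingers close. It gives the time, the measured TCP pose, the force, the opening and the grip force at its end, in the units of the state.
- sense(): the state, without advancing time (a new reading comes with each control period).
- vision.snapshot(name): name is "scene" or "top" or "wrist"; returns a dict with "image" (400x640x3 uint8, blue, green, red), "range_z" (400x640 float32, m along the optical axis (not along the pixel's ray), 0 where there is no reading), "mtx" (3x3 intrinsics, pixels), "dist" ([k1, k2, p1, p2, k3] as OpenCV has them; the pictures are not rectified), "pose" (4x4, takes a point from camera to world coordinates); the wrist camera has in their place "mount" (4x4, takes a point from camera to tool coordinates, whose origin is the TCP and whose axes are the flange's). Camera axes: x right, y down, z forward; pixel columns grow to the right and rows downward; lengths in m; the calibration is good to about 2 mm. A picture is of the moment at which its call begins: read the wrist's pose just before it.
- order.sign_off(): hands the job in; it is judged then, once.
The state is a dict: "t": time; "q": joint angles; "qd": joint speeds; "tau": joint torques, N m; "tcp_pos": TCP position; "tool_rot": TCP orientation; "force": force on the tool from outside, world axes, zero at the start; "ft_torque": the same for the moment, N m; "finger_gap": opening from 0.0 (shut) to 1.0 (fully open); "gripper_force": force on a finger pad.
Only numpy, scipy, OpenCV 4.12 (cv2) and the standard library are available. Lean on these libraries where they do the work, as an engineer would, in place of code of your own. Each camera call takes 0.05 s, during which the arm holds its last target. There are 200 camera calls.

## Working session

There is one attempt and no reset: what is moved stays moved. The work goes in short steps, Python scripts to look and compute and a shell command to move; the robot and the scene stay as the last step left them, time stands still between calls to the robot, and variables do not carry over. Pictures are saved under pics/ and viewed, at most 11 in all, crops included, and the job is handed in when it is done.

```bash
ls; mkdir -p pics
python3 - <<'E'
from station import sense, vision
import cv2,numpy as np
print(sense())
for n in ("scene","top"):
    s=vision.snapshot(n); cv2.imwrite(f"pics/{n}0.png",s["image"]); np.savez(f"{n}0.npz",**s)
    print(n,s["mtx"],s["dist"],s["pose"])
E
```

```text
pics
{'t': 0.0, 'q': array([ 1.16649573e+00,  5.28486318e-01,  1.43386943e+00,  4.02194315e-05,
        1.18139692e+00, -1.78487991e-01]), 'qd': array([-1.68187085e-03, -1.24484991e-03,  9.60174378e-05, -4.36015760e-05,
       -1.45052364e-03,  8.67869561e-04]), 'tau': array([-4.41226548e-04, -4.42346156e+01, -1.78027081e+01, -2.78723110e-04,
        8.49789038e-03, -5.46644415e-06]), 'tcp_pos': array([0.13962622, 0.60852656, 0.24733165]), 'tool_rot': array([ 1.12674112e-01,  9.93631409e-01, -1.02913707e-03, -3.28085434e-04]), 'force': array([-0.35950562, -0.26137972, -0.07733302]), 'ft_torque': array([-0.02173416,  0.01723764,  0.01039329]), 'gripper_force': 0.0, 'finger_gap': 0.9972955248601219}
scene [[437.81914073   0.         317.62106969]
 [  0.         437.81914073 203.13589937]
 [  0.           0.           1.        ]] [0.02415278 0.         0.         0.         0.        ] [[-0.7565336   0.55279122 -0.34939775  0.88095161]
 [ 0.65390053  0.64633369 -0.39327708  0.47110734]
 [ 0.00842742 -0.52599869 -0.85044362  1.0644145 ]
 [ 0.          0.          0.          1.        ]]
top [[381.03679623   0.         321.81292745]
 [  0.         381.03679623 199.32303453]
 [  0.           0.           1.        ]] [-0.0889711  0.         0.         0.         0.       ] [[-0.02058013 -0.9942548   0.10504212  0.34973432]
 [-0.99945762  0.02316109  0.02341019 -0.02542072]
 [-0.02570858 -0.10450336 -0.99419219  1.22919825]
 [ 0.          0.          0.          1.        ]]
```

View pics/scene0.png

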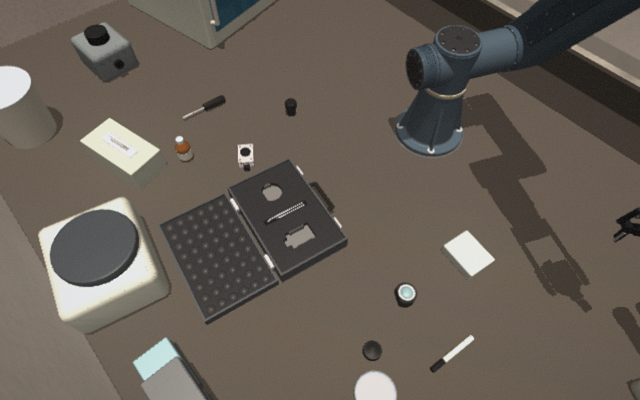

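View pics/top0.png

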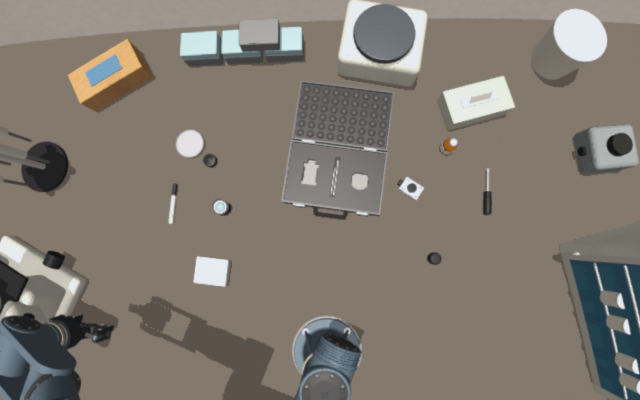

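The scene view shows the case in the middle with its lid towards the upper left. In the top view, the case is at (335,178) with the oblong cutout at (311,173) and the D cutout at (360,182). The camera is at (411,187), the lens cell with its glass at (221,207), and the plain round lens at (209,160).

```bash
cat > h.py <<'E'
import numpy as np,cv2
from scipy.spatial.transform import Rotation as R
from station import sense,vision
def wpose(s,st):
    T=np.eye(4);T[:3,:3]=R.from_quat(st["tool_rot"]).as_matrix();T[:3,3]=st["tcp_pos"]
    return T@s["mount"]
def cast(s,P,uv,z):
    uv=np.asarray(uv,float).reshape(-1,1,2)
    n=cv2.undistortPoints(uv,np.asarray(s["mtx"]),np.asarray(s["dist"])).reshape(-1,2)
    d=np.c_[n,np.ones(len(n))]@P[:3,:3].T
    o=P[:3,3]
    return o+d*((z-o[2])/d[:,2])[:,None]
def cloud(s,P):
    h,w=s["range_z"].shape
    u,v=np.meshgrid(np.arange(w),np.arange(h))
    n=cv2.undistortPoints(np.stack([u,v],-1).reshape(-1,1,2).astype(float),np.asarray(s["mtx"]),np.asarray(s["dist"])).reshape(-1,2)
    c=np.c_[n,np.ones(len(n))]*s["range_z"].reshape(-1,1)
    return (c@P[:3,:3].T+P[:3,3]).reshape(h,w,3)
def wrist(name):
    st=sense();s=vision.snapshot("wrist");P=wpose(s,st)
    cv2.imwrite(f"pics/{name}.png",s["image"]);np.savez(f"{name}.npz",P=P,**s)
    return s,P,st
def load(n):
    return dict(np.load(n+".npz"))
E
python3 - <<'E'
from h import *
s=load("top0");C=cloud(s,s["pose"])
for n,u,v,z in [("camera",411,187,.038),("lens",221,207,.038),("camcut",311,173,.026),("lenscut",360,182,.026),("plain",209,160,.025)]:
    print(n,cast(s,s["pose"],(u,v),z).round(3),C[v,u].round(3))
w=vision.snapshot("wrist");print(w["mount"].round(4),w["mtx"],w["dist"])
E
```

```text
camera [[ 0.508 -0.279  0.038]] [ 0.507 -0.278  0.044]
lens [[0.459 0.324 0.038]] [0.458 0.323 0.039]
camcut [[0.562 0.036 0.026]] [0.562 0.036 0.027]
lenscut [[ 0.53  -0.12   0.026]] [ 0.529 -0.12   0.027]
plain [[0.615 0.369 0.025]] [0.615 0.369 0.025]
[[-1.400e-03 -9.483e-01 -3.174e-01  8.220e-02]
 [ 1.000e+00 -1.400e-03 -3.000e-04  1.000e-03]
 [-2.000e-04 -3.174e-01  9.483e-01 -1.259e-01]
 [ 0.000e+00  0.000e+00  0.000e+00  1.000e+00]] [[278.77310838   0.         320.16504911]
 [  0.         278.77310838 201.30219615]
 [  0.           0.           1.        ]] [-0.02763192  0.          0.          0.          0.        ]
```

```bash
python3 -m crank '[{"dp":[0.97,-0.87,-0.3],"angular":[0,0,0]},{"dp":[0.97,-0.87,-0.3],"angular":[0,0,0]},{"dp":[0.97,-0.87,-0.3],"angular":[0,0,0]},{"dp":[0.97,-0.87,-0.3],"angular":[0,0,0]},{"dp":[0.97,-0.87,-0.3],"angular":[0,0,0]},{"dp":[0.97,-0.87,-0.3],"angular":[0,0,0]},{"dp":[0.97,-0.87,-0.3],"angular":[0,0,0]},{"dp":[0.97,-0.87,-0.3],"angular":[0,0,0]},{"dp":[0.97,-0.87,-0.3],"angular":[0,0,0]},{"dp":[0.97,-0.87,-0.3],"angular":[0,0,0]},{"dp":[0.97,-0.87,-0.3],"angular":[0,0,0]},{"dp":[0,0,0],"angular":[0,0,0]}]' 0 30
python3 - <<'E'
from h import *
s,P,st=wrist("w1");print(st["tcp_pos"],st["q"],st["tool_rot"])
C=cloud(s,P);np.save("C1.npy",C)
E
```

```text
t: 1.35
tcp_pos: [0.4637, 0.319, 0.1482]
tool_rot: [0.115, 0.993, -0.0, 0.001]
force: [0.1, 0.4, 0.8]
finger_gap: 1.002
gripper_force: 0.0
[0.46367348 0.3189737  0.14815535] [ 4.04655994e-01  5.81260119e-01  1.68149002e+00 -1.56412262e-03
  8.78339921e-01 -9.33958521e-01] [ 1.15334501e-01  9.93326496e-01 -3.97231341e-04  5.17528385e-04]
```

View pics/w1.png

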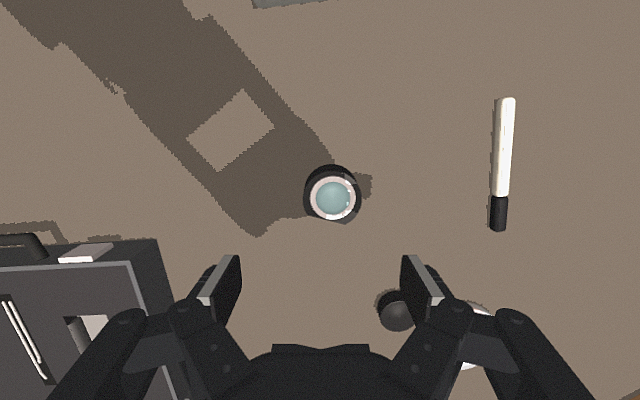

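The wrist view shows the lens cell under the gripper at (332,195), with the marker to the right, the plain lens at (398,310) and the case at the lower left. Next I measure the outline of the lens rim.

Run:
```python
from h import *
s=load("w1");P=s["P"];C=cloud(s,P)
m=(C[...,2]>.028)&(C[...,2]<.045)&(np.hypot(C[...,0]-.46,C[...,1]-.322)<.05)
m=m.astype(np.uint8);c,_=cv2.findContours(m,cv2.RETR_EXTERNAL,cv2.CHAIN_APPROX_NONE)
c=max(c,key=cv2.contourArea)[:,0]
print(cv2.boundingRect(c),C[m>0][:,2].max(),np.percentile(C[m>0][:,2],[10,50,90]))
p=cast(s,P,c,.034)[:,:2]
cc=cv2.minEnclosingCircle(p.astype(np.float32)*1000);print(cc)
ctr=np.array(cc[0])/1000
d=p-ctr
a=np.degrees(np.arctan2(d[:,1],d[:,0]));r=np.hypot(*d.T)*1000
for k in range(-180,180,15):
    q=(a>=k)&(a<k+15);print(k,r[q].mean().round(1) if q.any() else None,end="; ")
# glass center by colour
im=s["image"]
x,y,w,h=cv2.boundingRect(c)
cv2.imwrite("pics/w1c.png",cv2.resize(im[y-15:y+h+15,x-15:x+w+15],None,fx=6,fy=6,interpolation=cv2.INTER_NEAREST))
```

```text
(303, 170, 59, 55) 0.042063229447764416 [0.03381852 0.03508007 0.03957411]
((462.5771484375, 331.53179931640625), 27.473072052001953)
-180 26.8; -165 27.1; -150 26.9; -135 26.9; -120 26.7; -105 27.0; -90 27.1; -75 26.0; -60 22.6; -45 21.0; -30 20.5; -15 22.2; 0 25.4; 15 27.1; 30 26.8; 45 26.5; 60 26.2; 75 25.8; 90 25.9; 105 26.0; 120 26.3; 135 26.8; 150 26.8; 165 26.8;
```

View pics/w1c.png

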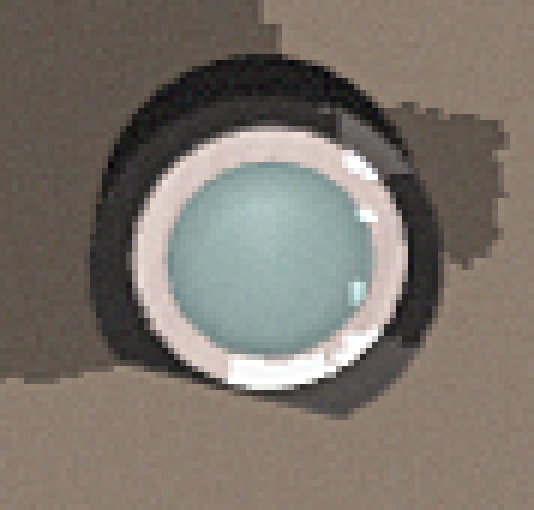

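The crop shows the flat along the bottom edge, from (115,365) to (350,415), and the glass offset away from it. I will fit the line and the arc.

```bash
cat > lensfit.py <<'E'
from h import *
from scipy.optimize import least_squares
def fit(s,P,guess,phi0,zt=.034,zlo=.028):
    C=cloud(s,P)
    m=((C[...,2]>zlo)&(C[...,2]<zlo+.02)&(np.hypot(C[...,0]-guess[0],C[...,1]-guess[1])<.05)).astype(np.uint8)
    c,_=cv2.findContours(m,cv2.RETR_EXTERNAL,cv2.CHAIN_APPROX_NONE)
    p=cast(s,P,max(c,key=cv2.contourArea)[:,0],zt)[:,:2]
    f=lambda v:(lambda d,n:np.maximum(np.hypot(*d.T)-.027,d@n-.020))(p-v[:2],np.array([np.cos(v[2]),np.sin(v[2])]))
    r=least_squares(f,[*guess,phi0],loss="soft_l1",f_scale=.0007)
    return r.x[:2],np.degrees(r.x[2]),np.abs(f(r.x)).mean()
if __name__=="__main__":
    s=load("w1");print(fit(s,s["P"],[.4626,.3315],-.5))
E
python3 lensfit.py
```

```text
(array([0.46283979, 0.33103045]), np.float64(-28.873199643531425), np.float64(0.0003429925296780531))
```

```bash
python3 -m crank '[{"dp":[-0.03,0.2,-0.2],"angular":[0,0,-7.8]},{"dp":[0,0.2,-0.2],"angular":[0,0,-7.8]},{"dp":[0,0,-0.5],"angular":[0,0,0]},{"dp":[0,0,-0.5],"angular":[0,0,0]},{"dp":[0,0,-0.5],"angular":[0,0,0]},{"dp":[0,0,-0.5],"angular":[0,0,0]},{"dp":[0,0,-0.5],"angular":[0,0,0]},{"dp":[0,0,-0.5],"angular":[0,0,0]},{"dp":[0,0,-0.4],"angular":[0,0,0]},{"dp":[0,0,0],"angular":[0,0,0]},{"dp":[0,0,0],"angular":[0,0,0]}]' 0 30
python3 - <<'E'
from h import *
s,P,st=wrist("w2");print(st["tcp_pos"],st["force"])
from lensfit import fit
print(fit(s,P,[.4626,.3315],-.5))
E
```

```text
t: 2.5
tcp_pos: [0.4589, 0.3342, 0.0352]
tool_rot: [0.246, 0.969, -0.0, -0.0]
force: [-0.6, 0.2, 0.1]
finger_gap: 1.004
gripper_force: 0.0
[0.45885087 0.33423692 0.03520354] [-0.59675267  0.17566406  0.11129726]
(array([0.46218498, 0.33132105]), np.float64(-28.803257693270012), np.float64(0.0006364909923722472))
```

View pics/w2.png

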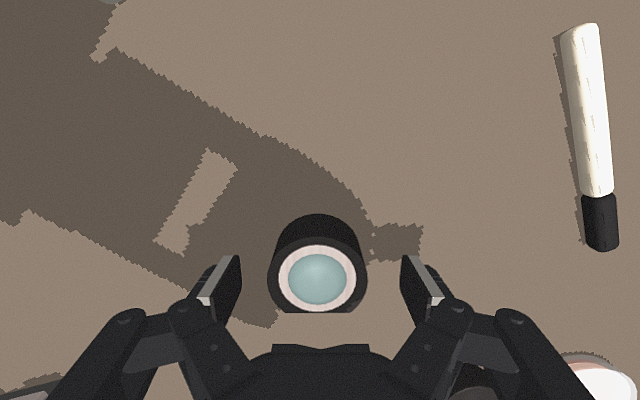

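The lens is upright between the open fingers at (317,265). The TCP is about 4 mm short of it towards the flat, so I correct that and then grip.

```bash
python3 -m crank '[{"dp":[0.12,-0.1,-0.04],"angular":[0,0,0]},{"dp":[0,0,0],"angular":[0,0,0]}]' 0 60
python3 -m crank '[{"dp":[0,0,0],"angular":[0,0,0]},{"dp":[0,0,0],"angular":[0,0,0]},{"dp":[0,0,0],"angular":[0,0,0]},{"dp":[0,0,0],"angular":[0,0,0]},{"dp":[0,0,0],"angular":[0,0,0]},{"dp":[0,0,0],"angular":[0,0,0]}]' 1 60
python3 - <<'E'
from h import *
from lensfit import fit
s,P,st=wrist("w3");print(st["tcp_pos"],st["force"],st["finger_gap"],st["gripper_force"])
print(fit(s,P,[.4626,.3315],-.5))
E
```

```text
t: 2.75
tcp_pos: [0.4638, 0.3309, 0.0347]
tool_rot: [0.247, 0.969, 0.001, 0.001]
force: [-0.3, -0.4, -0.3]
finger_gap: 1.0
gripper_force: 0.0
t: 3.35
tcp_pos: [0.4628, 0.3309, 0.0349]
tool_rot: [0.246, 0.969, 0.0, 0.0]
force: [-0.5, -1.6, 5.6]
finger_gap: 0.608
gripper_force: 62.3
[0.46280957 0.33093775 0.03492287] [-0.49935221 -1.58749979  5.59667929] 0.6077084389059705 62.296372363525734
(array([0.46269727, 0.33180097]), np.float64(-28.785249722062986), np.float64(0.004110113215952445))
```

```bash
python3 -m crank '[{"dp":[0,0,0.5],"angular":[0,0,0]},{"dp":[0,0,1],"angular":[0,0,0]},{"dp":[0,0,1],"angular":[0,0,0]},{"dp":[0,0,1],"angular":[0,0,0]},{"dp":[0.4,-1,0.3],"angular":[0,0,1.5]},{"dp":[0.4,-1,0],"angular":[0,0,1.5]},{"dp":[0.4,-1,0],"angular":[0,0,1.5]},{"dp":[0.4,-1,0],"angular":[0,0,1.5]},{"dp":[0.4,-1,0],"angular":[0,0,1.5]},{"dp":[0.4,-1,0],"angular":[0,0,1.5]},{"dp":[0.4,-1,0],"angular":[0,0,1.5]},{"dp":[0.4,-1,0],"angular":[0,0,1.5]},{"dp":[0.4,-1,0],"angular":[0,0,1.5]},{"dp":[0.4,-1,0],"angular":[0,0,1.5]},{"dp":[0.4,-1,0],"angular":[0,0,1.5]},{"dp":[0.4,-1,0],"angular":[0,0,0.8]},{"dp":[0.4,-1,0],"angular":[0,0,0]},{"dp":[0,0,0],"angular":[0,0,0]},{"dp":[0,0,0],"angular":[0,0,0]}]' 1 60
python3 - <<'E'
from h import *
s,P,st=wrist("w4");print(st["tcp_pos"],st["force"],st["finger_gap"],st["gripper_force"],st["tool_rot"])
E
```

```text
t: 5.3
tcp_pos: [0.6183, -0.0595, 0.1483]
tool_rot: [0.099, 0.995, 0.0, -0.0]
force: [-0.3, 0.8, -1.3]
finger_gap: 0.604
gripper_force: 63.6
[ 0.61827434 -0.05953108  0.14832189] [-0.27978962  0.75462409 -1.25819527] 0.6040792122035175 63.58145816484466 [ 9.88106754e-02  9.95106140e-01  2.55461649e-04 -3.93422302e-04]
```

View pics/w4.png

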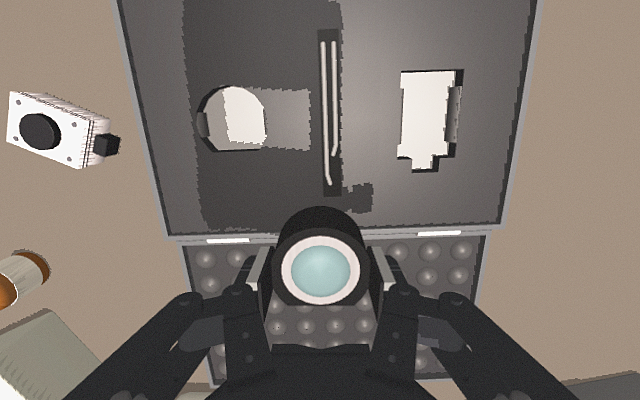

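The wrist view shows both cutouts clearly: the D at (233,118) and the oblong with its notch at (430,120), notch towards the hinges. The camera is at the left (60,130) with its plug at (106,145), and the lens is held at (320,265). I fit the case pose to both hole outlines and read the camera pose roughly.

```bash
cat > casefit.py <<'E'
from h import *
from scipy.optimize import least_squares
def box(p,cx,hx,hy):
    q=np.abs(p-[cx,0])-[hx,hy]
    return np.hypot(*np.maximum(q,0).T)+np.minimum(q.max(1),0)
def dsh(p): return np.maximum(np.hypot(*p.T)-.0295,p[:,0]-.0225)
def obl(p): return np.minimum(box(p,0,.0345,.0245),box(p,.0345,.012,.0115))
def fit(s,P,dc=(.53,-.12),oc=(.562,.036)):
    C=cloud(s,P);pts=[]
    for g in (dc,oc):
        p40=cast(s,P,np.stack(np.meshgrid(np.arange(640),np.arange(400)),-1).reshape(-1,2),.040).reshape(400,640,3)
        m=((C[...,2]<.0375)&(s["range_z"]>0)&(np.hypot(p40[...,0]-g[0],p40[...,1]-g[1])<.055)).astype(np.uint8)
        m=cv2.morphologyEx(m,cv2.MORPH_OPEN,np.ones((3,3)))
        c,_=cv2.findContours(m,cv2.RETR_EXTERNAL,cv2.CHAIN_APPROX_NONE)
        pts.append(cast(s,P,max(c,key=cv2.contourArea)[:,0],.040)[:,:2])
    def f(v,split=False):
        Rm=np.array([[np.cos(v[2]),-np.sin(v[2])],[np.sin(v[2]),np.cos(v[2])]])
        a=dsh((pts[0]-v[:2])@Rm+[0,.08]);b=obl((pts[1]-v[:2])@Rm-[0,.08])
        return (a,b) if split else np.r_[a,b]
    r=least_squares(f,[(dc[0]+oc[0])/2,(dc[1]+oc[1])/2,-.2],loss="soft_l1",f_scale=.001)
    v=r.x;y=np.array([-np.sin(v[2]),np.cos(v[2])])
    return v[:2],np.degrees(v[2]),v[:2]-.08*y,v[:2]+.08*y,[(a.mean()*1e3,np.abs(a).mean()*1e3) for a in f(v,True)]
if __name__=="__main__":
    s=load("w4");P=s["P"];print(fit(s,P))
    C=cloud(s,P)
    m=((C[...,2]>.030)&(C[...,2]<.045)&(np.hypot(C[...,0]-.508,C[...,1]+.275)<.06)).astype(np.uint8)
    print(C[m>0].mean(0),m.sum())
    # foam height check
    q=C[90:110,280:310].reshape(-1,3);print("foam z",q[:,2].mean(),q[:,2].std(),"floor",C[110:130,230:250,2].mean())
E
python3 casefit.py
```

```text
(array([ 0.54770373, -0.03646853]), np.float64(-9.126529023958751), array([ 0.53501451, -0.11545577]), array([0.56039295, 0.04251871]), [(np.float64(-1.503150751353955), np.float64(1.5109987395610036)), (np.float64(-1.9133397005890733), np.float64(1.9133397005890733))])
[ 0.50689493 -0.27443576  0.03638758] 3968
foam z 0.04103291808208621 0.013507439194883775 floor 0.027521458879979973
```

```bash
sed -i 's/return (a,b) if split else np.r_\[a,b\]/return (a+v[3],b+v[3]) if split else np.r_[a,b]+v[3]/; s/,-.2\],loss/,-.2,.0015],loss/' casefit.py
python3 - <<'E'
from h import *
import casefit
s=load("w4");P=s["P"];print(casefit.fit(s,P))
s=load("top0");print(casefit.fit(s,s["pose"]))
s=load("scene0");print(casefit.fit(s,s["pose"]))
s=load("w4");C=cloud(s,s["P"]);print(C[60:200,420,2].round(3)[::5],C[118,180:280,2].round(3)[::4])
print(np.median(C[60:80,360:390,2]),np.median(C[180:200,440:480,2]))
E
```

```text
(array([ 0.54767368, -0.03642886]), np.float64(-9.049524839644521), array([ 0.53509063, -0.11543308]), array([0.56025673, 0.04257536]), [(np.float64(-0.04654087800762445), np.float64(0.8148459301658441)), (np.float64(-0.4609641890644972), np.float64(1.219075761044827))])
(array([ 0.54611951, -0.03760416]), np.float64(-8.817517457238502), array([ 0.53385647, -0.11665869]), array([0.55838255, 0.04145036]), [(np.float64(-0.04789944268882553), np.float64(1.4353044787765104)), (np.float64(-0.4193320572659113), np.float64(1.2952528794343616))])
(array([ 0.547276  , -0.03535653]), np.float64(-9.661911741313693), array([ 0.53384928, -0.11422175]), array([0.56070273, 0.04350869]), [(np.float64(-0.3165667509434241), np.float64(1.6349550652509226)), (np.float64(-0.14498756730853618), np.float64(1.5171960344253472))])
[0.04  0.041 0.037 0.027 0.026 0.026 0.026 0.028 0.274 0.025 0.026 0.025
 0.027 0.027 0.026 0.026 0.026 0.026 0.027 0.026 0.027 0.026 0.031 0.041
 0.04  0.041 0.04  0.04 ] [0.04  0.041 0.04  0.04  0.04  0.036 0.034 0.025 0.025 0.025 0.027 0.027
 0.027 0.026 0.025 0.028 0.026 0.026 0.025 0.027 0.027 0.036 0.04  0.039
 0.04 ]
0.040342346008983926 0.04038765100693405
```

```bash
python3 -m crank '[{"dp":[0.02,-0.76,-0.42],"angular":[0,0,1.2]},{"dp":[0.02,-0.76,-0.42],"angular":[0,0,1.3]},{"dp":[0.02,-0.76,-0.42],"angular":[0,0,0]},{"dp":[0,0,0],"angular":[0,0,0]},{"dp":[0,0,0],"angular":[0,0,0]}]' 1 60
python3 - <<'E'
from h import *
import casefit
s,P,st=wrist("w5");print(st["tcp_pos"],st["force"],st["tool_rot"])
print(casefit.fit(s,P,(.535,-.1155),(.56,.0425)))
E
```

```text
t: 5.85
tcp_pos: [0.6197, -0.1261, 0.1101]
tool_rot: [0.076, 0.997, 0.001, -0.001]
force: [0.2, 0.4, -1.6]
finger_gap: 0.604
gripper_force: 63.6
[ 0.61969356 -0.12611005  0.11008256] [ 0.1992658   0.42442901 -1.61372786] [ 7.60999909e-02  9.97099595e-01  6.05207767e-04 -9.07336364e-04]
(array([ 0.54777063, -0.03698172]), np.float64(-9.055093270079494), array([ 0.5351799 , -0.11598472]), array([0.56036136, 0.04202128]), [(np.float64(0.20713733246288102), np.float64(0.9406296815357953)), (np.float64(-0.6788006445965177), np.float64(1.2316417242275586))])
```

```bash
python3 -m crank '[{"dp":[-0.94,0.12,0],"angular":[0,0,0]},{"dp":[-0.94,0.12,0],"angular":[0,0,0]},{"dp":[-0.94,0.11,-0.3],"angular":[0,0,0]},{"dp":[0,0,-0.6],"angular":[0,0,0]},{"dp":[0,0,0],"angular":[0,0,0]},{"dp":[0,0,0],"angular":[0,0,0]}]' 1 80
python3 - <<'E'
from h import *
s,P,st=wrist("w6");print(st["tcp_pos"],st["tool_rot"])
E
```

```text
t: 6.5
tcp_pos: [0.5368, -0.1162, 0.0841]
tool_rot: [0.075, 0.997, -0.0, 0.001]
force: [0.5, 0.4, -2.7]
finger_gap: 0.594
gripper_force: 86.1
[ 0.53681805 -0.11616383  0.08407989] [ 7.54478774e-02  9.97149441e-01 -1.80909674e-04  7.59735357e-04]
```

View pics/w6.png

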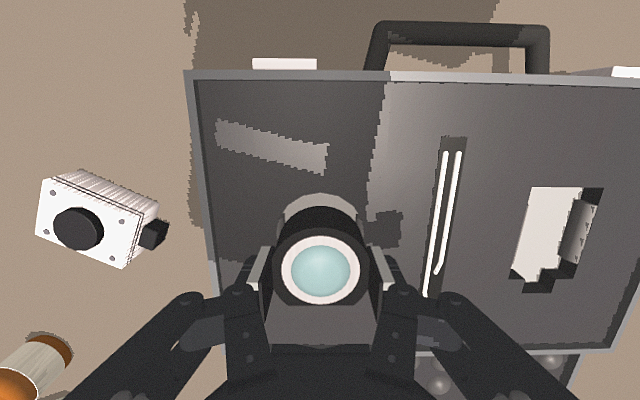

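The lens is centred over the D cutout, with an even strip of floor showing behind it at (320,205). I correct 1.5 mm and start down.

```bash
python3 -m crank '[{"dp":[-0.05,0.02,-0.2],"angular":[0,0,0]},{"dp":[0,0,-0.2],"angular":[0,0,0]},{"dp":[0,0,0],"angular":[0,0,0]}]' 1 90
python3 -m crank '[{"dp":[0,0,-0.1],"angular":[0,0,0]},{"dp":[0,0,0],"angular":[0,0,0]}]' 1 90
```

```text
t: 6.85
tcp_pos: [0.5344, -0.1162, 0.0707]
tool_rot: [0.076, 0.997, 0.0, -0.0]
force: [0.7, -0.3, -2.0]
finger_gap: 0.591
gripper_force: 95.5
t: 7.05
tcp_pos: [0.5347, -0.1164, 0.0684]
tool_rot: [0.076, 0.997, -0.0, 0.0]
force: [1.5, 0.5, -0.1]
finger_gap: 0.594
gripper_force: 95.8
```

```bash
python3 -m crank '[{"dp":[0,0,-0.1],"angular":[0,0,0]},{"dp":[0,0,-0.1],"angular":[0,0,0]},{"dp":[0,0,0],"angular":[0,0,0]}]' 1 90
python3 -m crank '[{"dp":[0,0,-0.05],"angular":[0,0,0]},{"dp":[0,0,0],"angular":[0,0,0]}]' 1 90
```

```text
t: 7.35
tcp_pos: [0.535, -0.1165, 0.0622]
tool_rot: [0.076, 0.997, -0.0, 0.001]
force: [0.9, 0.9, 0.5]
finger_gap: 0.594
gripper_force: 95.9
t: 7.55
tcp_pos: [0.535, -0.1165, 0.0612]
tool_rot: [0.076, 0.997, -0.0, 0.001]
force: [1.2, 1.4, 4.7]
finger_gap: 0.594
gripper_force: 96.3
```

```bash
for i in 1 2; do python3 -m crank '[{"dp":[0,0,-0.04],"angular":[0,0,0]},{"dp":[0,0,0],"angular":[0,0,0]}]' 1 90; done
```

```text
t: 7.75
tcp_pos: [0.535, -0.1165, 0.0612]
tool_rot: [0.076, 0.997, -0.0, 0.001]
force: [-0.1, 1.4, 13.1]
finger_gap: 0.588
gripper_force: 97.2
t: 7.95
tcp_pos: [0.535, -0.1165, 0.0611]
tool_rot: [0.076, 0.997, -0.0, 0.001]
force: [-2.8, 2.2, 22.8]
finger_gap: 0.588
gripper_force: 98.1
```

```bash
python3 -m crank '[{"dp":[0,0,0.06],"angular":[0,0,0]},{"dp":[0,0,0],"angular":[0,0,0]},{"dp":[0,0,0],"angular":[0,0,0]},{"dp":[0,0,0],"angular":[0,0,0]}]' 0.2 30
python3 -m crank '[{"dp":[0,0,0.5],"angular":[0,0,0]},{"dp":[0,0,1],"angular":[0,0,0]},{"dp":[0,0,1],"angular":[0,0,0]},{"dp":[0.8,0,0.5],"angular":[0,0,0]},{"dp":[0.8,0,0],"angular":[0,0,0]},{"dp":[0,0,0],"angular":[0,0,0]},{"dp":[0,0,0],"angular":[0,0,0]}]' 0.2 30
python3 - <<'E'
from h import *
s,P,st=wrist("w7");print(st["tcp_pos"],st["tool_rot"])
C=cloud(s,P)
m=(C[...,2]>.054)&(C[...,2]<.075)&(np.hypot(C[...,0]-.535,C[...,1]+.116)<.04)
q=C[m];ctr=np.array([.535,-.1155])
r=np.hypot(*(q[:,:2]-ctr).T)
rim=q[(r>.020)&(q[:,2]<.066)]
A=np.c_[rim[:,:2]-ctr,np.ones(len(rim))];print("plane",np.linalg.lstsq(A,rim[:,2],rcond=None)[0],np.median(rim[:,2]),len(rim))
print("foam",np.median(C[(abs(C[...,2]-.04)<.004)&(np.hypot(C[...,0]-.535,C[...,1]+.116)<.05)][:,2]))
from lensfit import fit
print(fit(s,P,[.535,-.1155],-.158,.060,.055))
E
```

```text
t: 8.35
tcp_pos: [0.534, -0.1162, 0.0596]
tool_rot: [0.076, 0.997, 0.0, -0.001]
force: [-0.5, -0.4, 0.1]
finger_gap: 0.8
gripper_force: 0.0
t: 9.05
tcp_pos: [0.5815, -0.1159, 0.1494]
tool_rot: [0.076, 0.997, 0.0, -0.001]
force: [0.1, -0.3, 0.0]
finger_gap: 0.802
gripper_force: 0.0
[ 0.5815277  -0.11591956  0.14938354] [ 7.59340476e-02  9.97112068e-01  2.78152546e-04 -1.21134826e-03]
plane [ 1.03713386e-02 -7.68409509e-05  6.06147642e-02] 0.06060942763127472 1456
foam 0.04034806935090582
(array([ 0.53560193, -0.11516238]), np.float64(-8.78287767027677), np.float64(0.0002895063070437295))
```

View pics/w7.png

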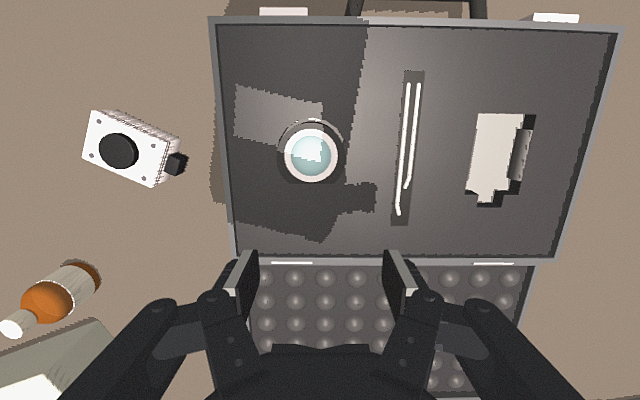

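The lens rim stands at 0.0603 m, level, so it is home. The camera is at (122,148) with its plug at (176,163). I fit its top face.

```bash
cat > camfit.py <<'E'
from h import *
def fit(s,P,g=(.507,-.275),zt=.034):
    C=cloud(s,P)
    m=((C[...,2]>zt-.004)&(C[...,2]<zt+.014)&(np.hypot(C[...,0]-g[0],C[...,1]-g[1])<.06)).astype(np.uint8)
    m=cv2.morphologyEx(m,cv2.MORPH_OPEN,np.ones((3,3)))
    c,_=cv2.findContours(m,cv2.RETR_EXTERNAL,cv2.CHAIN_APPROX_NONE)
    p=cast(s,P,max(c,key=cv2.contourArea)[:,0],zt)[:,:2]
    (cx,cy),(w,h),a=cv2.minAreaRect((p*1000).astype(np.float32))
    return (cx,cy),(w,h),(a if w>h else a+90)
if __name__=="__main__":
    for n in ("w4","w6","w7"):
        s=load(n);P=s["P"];print(n,fit(s,P))
    print("plug dir pts",cast(s,P,[(120,148),(178,163)],.02))
E
python3 camfit.py
```

```text
w4 ((507.12994384765625, -277.0766296386719), (67.58507537841797, 46.21757888793945), 55.333255767822266)
w6 ((506.6044616699219, -277.2415466308594), (66.71295928955078, 47.54269027709961), 55.43724060058594)
w7 ((506.7879333496094, -277.5326232910156), (65.94348907470703, 46.506874084472656), 55.83161544799805)
plug dir pts [[ 0.50524649 -0.28975081  0.02      ]
 [ 0.52726495 -0.240365    0.02      ]]
```

```bash
python3 -m crank '[{"dp":[-0.31,-0.67,0],"angular":[0,0,8.05]},{"dp":[-0.31,-0.67,0],"angular":[0,0,8.05]},{"dp":[-0.31,-0.67,0],"angular":[0,0,8.05]},{"dp":[-0.31,-0.67,0],"angular":[0,0,8.05]},{"dp":[-0.31,-0.67,0],"angular":[0,0,8.05]},{"dp":[-0.31,-0.67,-0.2],"angular":[0,0,8.05]},{"dp":[-0.31,-0.67,-0.3],"angular":[0,0,8.05]},{"dp":[-0.31,-0.67,-0.3],"angular":[0,0,8.05]},{"dp":[0,0,0],"angular":[0,0,0]},{"dp":[0,0,0],"angular":[0,0,0]}]' 0 60
python3 - <<'E'
from h import *
import camfit
s,P,st=wrist("w8");print(st["tcp_pos"],st["tool_rot"],st["q"])
r=st["tool_rot"];print("tool y ang",2*np.degrees(np.arctan2(r[1],r[0]))-90)
print(camfit.fit(s,P))
E
```

```text
t: 10.1
tcp_pos: [0.5293, -0.2225, 0.1135]
tool_rot: [-0.423, 0.904, -0.045, -0.046]
force: [-0.0, -1.0, 0.0]
finger_gap: 1.001
gripper_force: 0.0
[ 0.52926853 -0.22254087  0.1134529 ] [-0.42349942  0.90358299 -0.04524504 -0.0462484 ] [-0.52975545  0.65001993  1.67556198 -0.17800055  0.80172923 -2.85407508]
tool y ang 140.2239404393021
((507.125, -278.46044921875), (64.31334686279297, 44.204742431640625), 55.49375915527344)
```

View pics/w8.png

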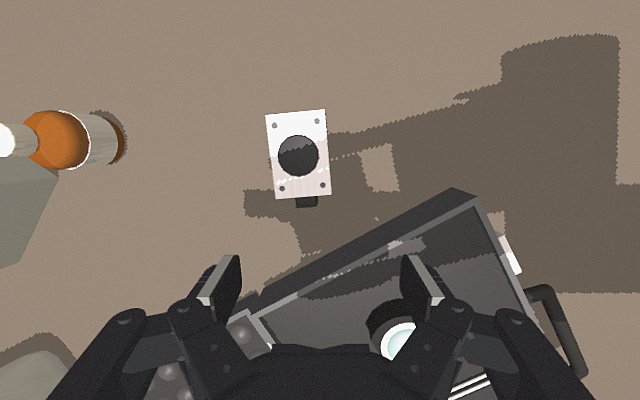

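The wrist joint reached its limit, and the tool came up short and tilted. The camera is at (298,155) and untouched. I turn back and use the half-turn grasp instead.

```bash
python3 -m crank '[{"dp":[0,0,0.3],"angular":[0,0,-8]},{"dp":[0,0,0.3],"angular":[0,0,-8]},{"dp":[0,0,0.3],"angular":[0,0,-8]},{"dp":[0,0,0],"angular":[0,0,0]}]' 0 60
cat > err.py <<'E'
from h import *
import sys
# usage: err.py x y toolYangle_deg : steps from current to target (dp in 30 mm units, tilt rotvec deg, yaw deg)
st=sense();x,y,a=map(float,sys.argv[1:4])
Rc=R.from_quat(st["tool_rot"]);z=Rc.apply([0,0,1]);t=np.cross(z,[0,0,-1])
ang=np.arcsin(np.linalg.norm(t));tv=t/np.linalg.norm(t)*ang
yv=(R.from_rotvec(tv)*Rc).apply([0,1,0]);ya=np.degrees(np.arctan2(yv[1],yv[0]))
print("tcp",st["tcp_pos"].round(4),"dp",((np.array([x,y])-st["tcp_pos"][:2])/.03).round(3),"tilt",np.degrees(tv).round(2),"tool y",ya.round(2),"yaw",(a-ya).round(2),"q",st["q"].round(3),"t",st["t"])
E
python3 err.py .507 -.2778 -34.4
```

```text
t: 10.55
tcp_pos: [0.532, -0.225, 0.1432]
tool_rot: [-0.226, 0.972, -0.038, -0.052]
force: [0.4, -0.4, 0.5]
finger_gap: 1.0
gripper_force: 0.0
tcp [ 0.532  -0.225   0.1432] dp [-0.832 -1.759] tilt [ 5.58 -4.87  0.  ] tool y 116.16 yaw -150.56 q [-0.531  0.621  1.617 -0.158  0.934 -2.463] t 10.55
```

```bash
python3 -m crank '[{"dp":[0,0,0],"angular":[5.6,-4.9,0]},{"dp":[-0.05,-0.1,0],"angular":[0,0,-8.3]},{"dp":[-0.05,-0.1,0],"angular":[0,0,-8.3]},{"dp":[-0.05,-0.1,0],"angular":[0,0,-8.3]},{"dp":[-0.05,-0.1,0],"angular":[0,0,-8.3]},{"dp":[-0.05,-0.1,0],"angular":[0,0,-8.3]},{"dp":[-0.05,-0.1,0],"angular":[0,0,-8.3]},{"dp":[-0.05,-0.1,0],"angular":[0,0,-8.3]},{"dp":[-0.05,-0.1,0],"angular":[0,0,-8.3]},{"dp":[-0.05,-0.1,0],"angular":[0,0,-8.3]},{"dp":[-0.05,-0.1,0],"angular":[0,0,-8.3]},{"dp":[-0.05,-0.1,0],"angular":[0,0,-8.3]},{"dp":[-0.05,-0.1,0],"angular":[0,0,-8.3]},{"dp":[-0.05,-0.1,0],"angular":[0,0,-8.3]},{"dp":[-0.05,-0.1,0],"angular":[0,0,-8.3]},{"dp":[-0.05,-0.1,0],"angular":[0,0,-8.3]},{"dp":[-0.05,-0.1,0],"angular":[0,0,-8.3]},{"dp":[0,-0.1,0],"angular":[0,0,-8.3]},{"dp":[0,-0.05,0],"angular":[0,0,-8.3]},{"dp":[0,0,0],"angular":[0,0,0]}]' 0 60
python3 -m crank '[{"dp":[0,0,0],"angular":[0,0,0]}]'
python3 err.py .507 -.2778 -34.4
python3 - <<'E'
from h import *
import camfit
s,P,st=wrist("w9")
print(camfit.fit(s,P))
E
```

```text
t: 12.55
tcp_pos: [0.5062, -0.2764, 0.1412]
tool_rot: [0.879, 0.477, 0.002, 0.001]
force: [-0.1, 0.3, 0.9]
finger_gap: 1.004
gripper_force: 0.0
t: 12.65
tcp_pos: [0.5062, -0.276, 0.1412]
tool_rot: [0.878, 0.478, 0.002, 0.001]
force: [-0.6, 0.1, -0.5]
finger_gap: 1.0
gripper_force: 0.0
tcp [ 0.5062 -0.276   0.1412] dp [ 0.026 -0.059] tilt [-0.01  0.28  0.  ] tool y -32.89 yaw -1.51 q [-0.695  0.605  1.654  0.004  0.879 -0.123] t 12.65
((507.5881042480469, -278.6623840332031), (65.007080078125, 43.976287841796875), 55.654937744140625)
```

```bash
python3 -m crank '[{"dp":[0.04,-0.08,-0.3],"angular":[0,0.2,-1.5]},{"dp":[0,0,-0.5],"angular":[0,0,0]},{"dp":[0,0,-0.6],"angular":[0,0,0]},{"dp":[0,0,-0.6],"angular":[0,0,0]},{"dp":[0,0,-0.6],"angular":[0,0,0]},{"dp":[0,0,-0.5],"angular":[0,0,0]},{"dp":[0,0,-0.4],"angular":[0,0,0]},{"dp":[0,0,0],"angular":[0,0,0]},{"dp":[0,0,0],"angular":[0,0,0]}]' 0 60
python3 err.py .5074 -.2785 -34.4
```

```text
t: 13.6
tcp_pos: [0.5077, -0.2783, 0.0359]
tool_rot: [0.885, 0.465, 0.0, 0.0]
force: [-0.7, -0.7, 0.5]
finger_gap: 1.001
gripper_force: 0.0
tcp [ 0.5077 -0.2783  0.0359] dp [-0.011 -0.007] tilt [-0.    0.06  0.  ] tool y -34.59 yaw 0.19 q [-6.95e-01  7.78e-01  1.69e+00  1.00e-03  6.73e-01 -9.20e-02] t 13.6
```

```bash
python3 -m crank '[{"dp":[0,0,-0.04],"angular":[0,0,0]},{"dp":[0,0,0],"angular":[0,0,0]},{"dp":[0,0,0],"angular":[0,0,0]},{"dp":[0,0,0],"angular":[0,0,0]},{"dp":[0,0,0],"angular":[0,0,0]},{"dp":[0,0,0],"angular":[0,0,0]},{"dp":[0,0,0],"angular":[0,0,0]}]' 1 80
python3 err.py .5074 -.2785 -34.4
```

```text
t: 14.3
tcp_pos: [0.5082, -0.2787, 0.036]
tool_rot: [0.885, 0.465, 0.001, 0.001]
force: [0.0, -0.3, 6.2]
finger_gap: 0.494
gripper_force: 82.8
tcp [ 0.5082 -0.2787  0.036 ] dp [-0.028  0.007] tilt [0.08 0.16 0.  ] tool y -34.6 yaw 0.2 q [-6.950e-01  7.780e-01  1.689e+00  1.000e-03  6.710e-01 -9.200e-02] t 14.3
```

```bash
python3 -m crank '[{"dp":[0,0,0.5],"angular":[0,0,0]},{"dp":[0,0,1],"angular":[0,0,0]},{"dp":[0,0,1],"angular":[0,0,0]},{"dp":[0,0,0.7],"angular":[0,0,0]},{"dp":[-0.1,1,0],"angular":[0,0,-7.1]},{"dp":[-0.1,1,0],"angular":[0,0,-7.1]},{"dp":[-0.1,1,0],"angular":[0,0,-7.1]},{"dp":[-0.1,1,0],"angular":[0,0,-7.1]},{"dp":[-0.1,1,0],"angular":[0,0,-7.1]},{"dp":[-0.1,1,0],"angular":[0,0,-7.1]},{"dp":[-0.1,1,0],"angular":[0,0,-7.1]},{"dp":[-0.1,1,0],"angular":[0,0,-7.1]},{"dp":[-0.1,1,0],"angular":[0,0,-7.1]},{"dp":[-0.1,1,0],"angular":[0,0,0]},{"dp":[0,1,0],"angular":[0,0,0]},{"dp":[0,0,0],"angular":[0,0,0]},{"dp":[0,0,0],"angular":[0,0,0]}]' 1 80
python3 err.py .5602 .0420 -99.06
python3 - <<'E'
from h import *
s,P,st=wrist("w10")
E
```

```text
t: 16.0
tcp_pos: [0.4776, 0.0522, 0.1314]
tool_rot: [0.997, -0.073, 0.001, 0.001]
force: [0.1, -0.7, -0.6]
finger_gap: 0.493
gripper_force: 82.0
tcp [0.4776 0.0522 0.1314] dp [ 2.754 -0.341] tilt [0.08 0.06 0.  ] tool y -98.38 yaw -0.68 q [-0.123  0.529  1.898 -0.002  0.713  1.595] t 16.0
```

View pics/w10.png

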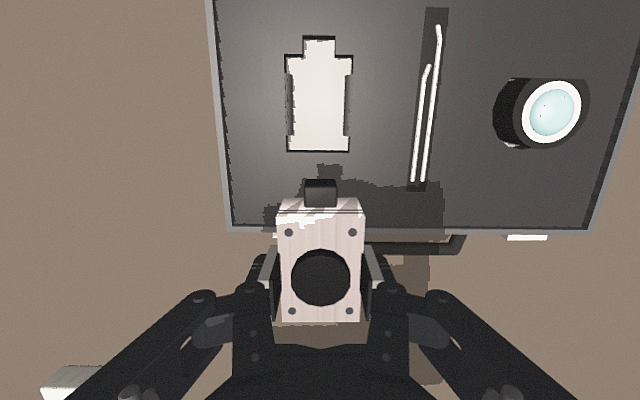

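The plug points straight at the notch (318,45), and the oblong cutout is fully in view at (318,105). I fit only the oblong.

Run:
```python
from h import *
from casefit import obl
from scipy.optimize import least_squares
from lensfit import fit as lf
for n in ("w4","w5","w7","w10"):
    s=load(n);P=s["P"];C=cloud(s,P)
    p40=cast(s,P,np.stack(np.meshgrid(np.arange(640),np.arange(400)),-1).reshape(-1,2),.040).reshape(400,640,3)
    m=((C[...,2]<.0375)&(s["range_z"]>0)&(np.hypot(p40[...,0]-.5603,p40[...,1]-.042)<.055)).astype(np.uint8)
    m=cv2.morphologyEx(m,cv2.MORPH_OPEN,np.ones((3,3)))
    c,_=cv2.findContours(m,cv2.RETR_EXTERNAL,cv2.CHAIN_APPROX_NONE)
    p=cast(s,P,max(c,key=cv2.contourArea)[:,0],.040)[:,:2]
    def f(v):
        c_,s_=np.cos(v[2]),np.sin(v[2]);return obl((p-v[:2])@np.array([[c_,-s_],[s_,c_]]))+v[3]
    r=least_squares(f,[.5603,.042,-.158,.001],loss="soft_l1",f_scale=.001)
    print(n,r.x[:2].round(4),np.degrees(r.x[2]).round(2),r.x[3].round(4),np.abs(f(r.x)).mean().round(4))
print("lens w10",lf(s,P,[.535,-.1155],-.158,.060,.055))
```

```text
w4 [0.5601 0.042 ] -9.26 0.0016 0.0012
w5 [0.5601 0.0414] -9.05 0.0021 0.0012
w7 [0.56   0.0415] -8.96 0.0018 0.0011
w10 [0.5604 0.0425] -8.91 0.0014 0.0011
lens w10 (array([ 0.53546647, -0.11381795]), np.float64(-8.183284750248278), np.float64(0.0008257984220510581))
```

```bash
python3 -m crank '[{"dp":[0.92,-0.11,0],"angular":[0,0,-0.6]},{"dp":[0.92,-0.11,0],"angular":[0,0,0]},{"dp":[0.92,-0.11,-0.3],"angular":[0,0,0]},{"dp":[0,0,-0.6],"angular":[0,0,0]},{"dp":[0,0,-0.6],"angular":[0,0,0]},{"dp":[0,0,0],"angular":[0,0,0]},{"dp":[0,0,0],"angular":[0,0,0]}]' 1 90
python3 err.py .5605 .0420 -99.0
```

```text
t: 16.75
tcp_pos: [0.5603, 0.0408, 0.0858]
tool_rot: [0.997, -0.08, -0.0, 0.001]
force: [0.0, -0.0, -1.4]
finger_gap: 0.493
gripper_force: 95.3
tcp [0.5603 0.0408 0.0858] dp [0.007 0.039] tilt [ 0.06 -0.02  0.  ] tool y -99.19 yaw 0.19 q [-0.126  0.681  1.718 -0.002  0.743  1.607] t 16.75
```

```bash
python3 -m crank '[{"dp":[0,0.03,-0.2],"angular":[0,0,0]},{"dp":[0,0,-0.2],"angular":[0,0,0]},{"dp":[0,0,-0.1],"angular":[0,0,0]},{"dp":[0,0,0],"angular":[0,0,0]}]' 1 90
python3 -m crank '[{"dp":[0,0,-0.1],"angular":[0,0,0]},{"dp":[0,0,0],"angular":[0,0,0]}]'
python3 -m crank '[{"dp":[0,0,-0.1],"angular":[0,0,0]},{"dp":[0,0,0],"angular":[0,0,0]}]'
```

```text
t: 17.15
tcp_pos: [0.5607, 0.0423, 0.071]
tool_rot: [0.997, -0.079, 0.001, 0.001]
force: [-0.2, -3.5, -1.2]
finger_gap: 0.487
gripper_force: 95.3
t: 17.35
tcp_pos: [0.561, 0.0423, 0.0689]
tool_rot: [0.997, -0.079, 0.001, 0.001]
force: [-0.8, -2.6, 5.5]
finger_gap: 0.487
gripper_force: 96.1
t: 17.55
tcp_pos: [0.5613, 0.0423, 0.0656]
tool_rot: [0.997, -0.079, 0.001, 0.001]
force: [0.2, -2.9, 3.6]
finger_gap: 0.487
gripper_force: 96.0
```

```bash
python3 -m crank '[{"dp":[0,0,-0.1],"angular":[0,0,0]},{"dp":[0,0,0],"angular":[0,0,0]}]'
for i in 1 2 ; do python3 -m crank '[{"dp":[0,0,-0.05],"angular":[0,0,0]},{"dp":[0,0,0],"angular":[0,0,0]}]'; done
```

```text
t: 17.75
tcp_pos: [0.5612, 0.0424, 0.0622]
tool_rot: [0.997, -0.079, 0.001, 0.001]
force: [0.7, -4.0, 3.7]
finger_gap: 0.484
gripper_force: 96.1
t: 17.95
tcp_pos: [0.5613, 0.0424, 0.0621]
tool_rot: [0.997, -0.079, 0.001, 0.001]
force: [-1.8, -4.1, 13.9]
finger_gap: 0.488
gripper_force: 97.2
t: 18.15
tcp_pos: [0.5613, 0.0423, 0.062]
tool_rot: [0.997, -0.079, 0.002, 0.001]
force: [-3.8, -3.6, 25.2]
finger_gap: 0.487
gripper_force: 98.4
```

Firm stop at 0.062 m, which is the expected seated height. I release, rise and check.

```bash
python3 -m crank '[{"dp":[0,0,0.08],"angular":[0,0,0]},{"dp":[0,0,0],"angular":[0,0,0]},{"dp":[0,0,0],"angular":[0,0,0]},{"dp":[0,0,0],"angular":[0,0,0]}]' 0.25 30
python3 -m crank '[{"dp":[0,0,0.5],"angular":[0,0,0]},{"dp":[0,0,1],"angular":[0,0,0]},{"dp":[0,0,1],"angular":[0,0,0]},{"dp":[-0.9,-0.6,0.8],"angular":[0,0,0]},{"dp":[-0.9,-0.6,0.5],"angular":[0,0,0]},{"dp":[-0.5,-0.6,0],"angular":[0,0,0]},{"dp":[0,0,0],"angular":[0,0,0]},{"dp":[0,0,0],"angular":[0,0,0]}]' 0.25 30
python3 - <<'E'
from h import *
s,P,st=wrist("w11");print(st["tcp_pos"])
C=cloud(s,P)
print("foam",np.median(C[(abs(C[...,2]-.04)<.004)&(np.hypot(C[...,0]-.5477,C[...,1]+.037)<.08)][:,2]))
for n,c,k in (("cam",np.array([.5603,.042]),.033),("lens",np.array([.535,-.1157]),.027)):
    d=C[...,:2]-c;m=(abs(C[...,2]-.060)<.004)&(np.hypot(d[...,0],d[...,1])<k)
    q=C[m];A=np.c_[q[:,:2]-c,np.ones(len(q))];print(n,np.linalg.lstsq(A,q[:,2],rcond=None)[0].round(4),len(q))
import camfit,lensfit
print(camfit.fit(s,P,(.5603,.042),.060));print(lensfit.fit(s,P,[.535,-.1155],-.158,.060,.055))
E
```

```text
t: 18.55
tcp_pos: [0.5599, 0.0432, 0.0605]
tool_rot: [0.997, -0.079, -0.001, 0.0]
force: [-0.8, 0.4, 0.3]
finger_gap: 0.747
gripper_force: 0.0
t: 19.35
tcp_pos: [0.4916, -0.0113, 0.1751]
tool_rot: [0.997, -0.08, 0.0, 0.0]
force: [0.4, 0.0, -1.4]
finger_gap: 0.749
gripper_force: 0.0
[ 0.49159471 -0.01129869  0.17509425]
foam 0.04040988556038089
cam [0.0019 0.0011 0.0605] 2683
lens [0.0116 0.0004 0.0612] 2178
((559.644775390625, 42.669368743896484), (45.18186569213867, 63.40941619873047), 170.93605041503906)
(array([ 0.53555335, -0.11451364]), np.float64(-10.624563071311071), np.float64(0.0003282858899740058))
```

View pics/w11.png

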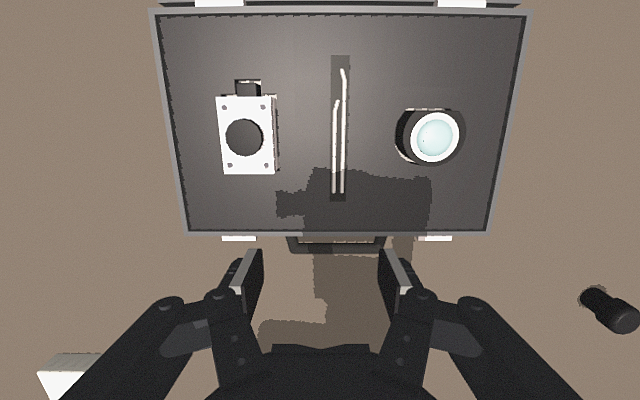

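Both are in their cutouts: the camera at (246,133) with its plug in the notch, the lens at (432,135). The camera is flat at 0.060 m. The lens reads a slight slope, so I check its rim more strictly.

Run:
```python
from h import *
for n,c in (("w1",(.4628,.331)),("w7",(.5353,-.116)),("w10",(.5353,-.1155)),("w11",(.5353,-.1155))):
    s=load(n);C=cloud(s,s["P"]);z0=.034 if n=="w1" else .060
    ax=np.radians(-28.8 if n=="w1" else -9)
    d=C[...,:2]-np.array(c);x=d[...,0]*np.cos(ax)+d[...,1]*np.sin(ax);y=-d[...,0]*np.sin(ax)+d[...,1]*np.cos(ax)
    for lab,m in (("y+",(y>.019)&(abs(x)<.012)),("y-",(y<-.019)&(abs(x)<.012)),("x+",(x>.0155)&(abs(y)<.012)),("x-",(x<-.0205)&(abs(y)<.01))):
        m=m&(np.hypot(x,y)<.0255)&(x<.019)&(abs(C[...,2]-z0)<.006);print(n,lab,m.sum(),(np.median(C[m][:,2])*1e3-z0*1e3).round(2),end=" | ")
    print()
```

```text
w1 y+ 148 0.51 | w1 y- 156 0.36 | w1 x+ 85 0.77 | w1 x- 110 0.42 | 
w7 y+ 215 0.7 | w7 y- 221 0.56 | w7 x+ 138 1.19 | w7 x- 151 0.5 | 
w10 y+ 307 0.57 | w10 y- 257 0.67 | w10 x+ 182 1.22 | w10 x- 168 0.58 | 
w11 y+ 195 0.57 | w11 y- 181 0.69 | w11 x+ 146 1.08 | w11 x- 103 0.4 |
```

The lens shows the same rim pattern it had standing on the table, within 0.3 mm, so it is seated flat. I hand in the job.

```bash
python3 -c "
from station import order; print(order.sign_off())"
```

```text
the job is handed in; nothing more can be done
None
```

The job is handed in: the camera and the lens cell are pressed home, upright and flat in their own cutouts, at about 19 s of the 58 s, with no contact on the glass. One thing could count against it: the last joint once read -2.854 rad against its -2.85 limit while turning towards the camera.

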